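# Third hand at the tacking fixture

### The job

Help the welder tack a tube to a base strip: first swing the fixture's clamp arm fully down onto the steel strip that lies in the fixture, then fetch the rectangular tube offcut from the table, stand it upright on the strip, centred across it, and press its narrow side squarely against the sprung stop with a steady push of about 10 N, which drives the stop's pad in about 10 mm, half of its travel; never bottom the spring. Keep that push steady for a couple of seconds and finish your program while still holding the tube pressed there, standing down on the strip, with the clamp still down. Leave the strip in its place and the other offcuts, tools and bits on the table where they are.

Things in the scene. Friction and masses are not known exactly. Their poses are not given: they have to be found in the camera images.
- fixture: Fixed welding fixture: aluminium bed 280 (x) x 200 (y) x 12 mm thick on the table. Origin: centre of its underside. Its +x points from the robot's side towards the grey stop housing at its far end (43 x 90 mm, top 62 mm above the table, x = 92 to 135 mm); z is up. Two low rails (5 mm high) along x keep the strip centred at y = 0. The whole fixture may be turned by up to about 0.35 rad.
- strip: Loose flat steel bar 214 (x) x 60 (y) x 8 mm lying on the bed between the rails; its top is 20 mm above the table. Origin: centre of its underside. It reaches from x = -125 to +90 mm in the fixture's frame.
- clamp (a joint): Hinge of the clamp arm, rad: 0 = fully down, foot resting on the strip; grows as the arm swings up; starts open at 0.8 to 1.15. It stays where it is left (stiff hinge: about 2 to 3 N at the handle to close it). The hinge line runs along the fixture's x.
- clamp_hinge (a point): Point on the clamp's hinge line, 40 mm above the table, at x = -85, y = +68 mm in the fixture's frame. The arm is a flat steel bar 18 mm wide, 10 mm thick; at joint 0 it lies level and points to the fixture's -y, across the strip, to 145 mm from the hinge line; at joint value a it rises by the angle a.
- clamp_tip (a point): Middle of the upper face of the black rubber handle at the free end of the clamp arm (handle 24 mm wide, 45 mm long, 13 mm thick); 122.5 mm from the hinge line along the arm, 6.5 mm off the arm's centre plane on its upper side. Push here, at right angles to the arm, to close it.
- stop (a joint): Travel of the sprung stop's pad, m: 0 = pad fully out, grows as the pad is pushed in towards the fixture's +x, hard end at 0.020. Spring 1000 N/m with no preload, so 0.010 means 10 N. A flat pointer on top of the pad slides over the housing; two dark lines across the housing's top mark 6 and 14 mm of travel at the pointer's tip.
- stop_face (a point): The stop's steel pad, part of the fixture, a plate 10 (x) x 60 (y) x 44 mm high, moving with joint stop. This point: middle of its front face, which looks to the fixture's -x; with the pad fully out that is x = 55, y = 0 mm in the fixture's frame and 46 mm above the table. The pad's lower edge is 24 mm, its upper edge 68 mm above the table.
- tube: The part: steel rectangular hollow section offcut, 50 (x) x 30 (y) x 70 mm high, 3 mm wall, open at both ends, about 0.26 kg, standing on end on the table among two other offcuts. Origin: centre of its underside; z up; the narrow sides (30 mm wide) face its +x and -x and either may go against the stop.
- pipe: Bystander: round steel pipe offcut, 48 mm diameter, 60 mm high, standing. Origin: centre of its underside.
- angle: Bystander: angle-iron offcut, legs 45 mm, 65 mm high, standing. Origin: middle of its underside.
- brush: Bystander: brush lying on the table.
- wrench: Bystander: wrench lying on the table.
- nozzle: Bystander: small copper nozzle, 22 mm diameter, 42 mm high, standing.
- spool: Bystander: spool of wire, 100 mm diameter, 46 mm high, lying flat.
There are look-alikes about, which are no part of the job. Leave any blue, purple or red look-alike of the tube alone.

How it is judged:
By the outcome, as a careful person would: the job done as asked, in the order asked, and still so for the second after the job is handed in, while the arm keeps its last pose, push and grip.
It also fails if it takes over 59 s, if anything falls off the work surface, if the arm or the gripper's body presses on something with over 40 N, if the wrist force passes 120 N, or if a joint passes its speed limit or range.

### The arm

A 6-joint arm with a two-finger parallel gripper is mounted at the origin on the work surface. World frame = base frame: x ahead of the robot, y to its left, z up, the work surface at z = 0. Lengths are in m, angles in rad, forces in N, time in s.
With the tool pointing down it reaches from about 0.225 to 0.725 m from the base axis. Payload 3.1 kg.
Tool frame: the origin (TCP) lies at the very end of the fingers, on their centre line; the grasp point (between the pads) lies 19 mm behind it (robot.hold_point_z is the distance from the TCP to the grasp point, in m); z points along the fingers, y is the line along which they close (so a half turn about z gives the same grasp; the last joint's range is limited). The gripper opens to 85 mm and grips with 20 to 120 N. Pads are 22 mm wide; open, the fingers measure 114 mm over their backs; the gripper's body (76 mm by 85 mm) begins 54 mm behind the grasp point. The pads swing forward as they close: fully open they stand 13 mm farther back than shut.
Start: joints at [1.184, 0.048, 0.099, 1.622, 0, 1.443], TCP at [0.134, 0.508, 0.231] pointing down, gripper open.
Joint ranges: [-2.91, 2.91], [-0.99, 1.94], [-1.21, 1.42], [-2.12, 2.29], [-1.49, 1.47], [-3.14, 3.14]. Speed limits (rad/s): [2.79, 2.79, 3.14, 3.14, 3.14, 3.14].

### API

Orientations are given as [roll, pitch, yaw] about the fixed x, y, z axes, in that order (R = Rz(yaw) Ry(pitch) Rx(roll)).
In Python, from rig import telemetry, vision, robot gives the robot as it stands.
- The arm moves only by the shell command python3 -m handwheel 'ROWS'. ROWS is JSON, a list of rows, each an object of numbers: "tx", "ty", "tz": the shift along the tool's x, y, z in m; "ax", "ay", "az": the turn, a rotation vector about the tool's x, y, z in rad; "claw": the closure in counts, from 0 (fully open) to 255 (shut). In form: [{"tx": .., "ty": .., "tz": .., "ax": .., "ay": .., "az": .., "claw": ..}, ...]. A call has 1 to 10 rows; each row is the pose to reach, as a shift and turn from the pose commanded when the call began, along the tool's axes at that moment; what a row does not reach only later rows make up. A row lasts 1/10 s, in which the tool goes at most 50 mm and 8.59 degrees, less where a joint would pass 70% of its speed; a pose out of reach is approached as far as the arm can. A call with a gripper value outside its range is refused whole. The fingers move at their own pace and stop on an object; the grip force is fixed at half the most. Time passes only in rows, so rows that repeat a pose let the fingers close. It gives the time, the measured TCP pose, the force, the opening and the grip force at its end, in the units of the state.
- telemetry.read_state(): the state, without advancing time (a new reading comes with each control period).
- vision.get_image(name): name is "scene" or "side" or "wrist"; returns the picture (480x640x3 uint8, red, green, blue); there is no depth.
- vision.camera_model(name): a dict with "camera_matrix" (3x3 intrinsics, pixels), "k1" (the pictures are not rectified: a ray, as slopes to the right and down, at radius r is drawn at 1 + k1 r^2 times it, then the intrinsics apply), "rvec" (rotation vector, rad) and "tvec" (3), from world to camera coordinates, as OpenCV has them; the wrist camera has in their place "hand_eye" (4x4, takes a point from camera to tool coordinates, whose origin is the TCP and whose axes are the flange's). Camera axes: x right, y down, z forward; pixel columns grow to the right and rows downward; lengths in m; the calibration is good to about 2 mm. A picture is of the moment at which its call begins: read the wrist's pose just before it. camera_model takes no time and is no camera call.
- robot.sign_off(): hands the job in; it is judged then, once.
The state is a dict: "t": time; "joint_positions": joint angles; "qd": joint speeds; "joint_torque": joint torques, N m; "tcp_pos": TCP position; "tcp_rot": TCP orientation; "ft_force": force on the tool from outside, world axes, zero at the start; "moment": the same for the moment, N m; "opening": finger opening in m; "finger_force": force on a finger pad.
Only numpy, scipy, OpenCV 4.12 (cv2) and the standard library are available. Lean on these libraries where they do the work, as an engineer would, in place of code of your own. Each camera call takes 0.05 s, during which the arm holds its last target. There are 200 camera calls.

## Working session

There is one attempt and no reset: what is moved stays moved. The work goes in short steps, Python scripts to look and compute and a shell command to move; the robot and the scene stay as the last step left them, time stands still between calls to the robot, and variables do not carry over. Pictures are saved under pics/ and viewed, at most 10 in all, crops included, and the job is handed in when it is done.

```bash
ls; mkdir -p pics
python3 - <<'E'
from rig import telemetry, vision, robot
import cv2
s=telemetry.read_state(); print({k:s[k] for k in('t','tcp_pos','tcp_rot','opening','ft_force')}, robot.hold_point_z)
for n in("scene","side","wrist"):
    im=vision.get_image(n); cv2.imwrite(f"pics/{n}0.png",im[:,:,::-1]); print(n,vision.camera_model(n))
E
```

```text
pics
{'t': 0.0, 'tcp_pos': array([0.13412934, 0.50691784, 0.23011613]), 'tcp_rot': array([-3.13921260e+00, -2.94353857e-04,  2.88283390e+00]), 'opening': 0.08547125439562522, 'ft_force': array([ 0.68748939,  0.03354969, -0.32710363])} 0.0187
scene {'camera_matrix': array([[531.52662194,   0.        , 318.40246694],
       [  0.        , 531.52662194, 244.05612481],
       [  0.        ,   0.        ,   1.        ]]), 'k1': -0.04613061304784665, 'rvec': array([ 2.27819555,  1.15767291, -0.38623517]), 'tvec': array([-0.28196779, -0.33277406,  1.42564348])}
side {'camera_matrix': array([[439.5413959 ,   0.        , 325.96343165],
       [  0.        , 439.5413959 , 234.72994324],
       [  0.        ,   0.        ,   1.        ]]), 'k1': -0.014715946714620792, 'rvec': array([ 2.076451  , -0.13271096,  0.09063134]), 'tvec': array([-0.50635625,  0.09521368,  1.04780668])}
wrist {'camera_matrix': array([[415.30732203,   0.        , 311.1669171 ],
       [  0.        , 415.30732203, 243.34873648],
       [  0.        ,   0.        ,   1.        ]]), 'k1': -0.07755278709095206, 'hand_eye': array([[ 5.35833445e-04, -9.49027170e-01, -3.15193817e-01,
         8.15809367e-02],
       [ 9.99999792e-01,  3.95300276e-04,  5.09789922e-04,
        -1.91621618e-04],
       [-3.59208284e-04, -3.15194025e-01,  9.49027185e-01,
        -1.43006541e-01],
       [ 0.00000000e+00,  0.00000000e+00,  0.00000000e+00,
         1.00000000e+00]])}
```

View pics/scene0.png

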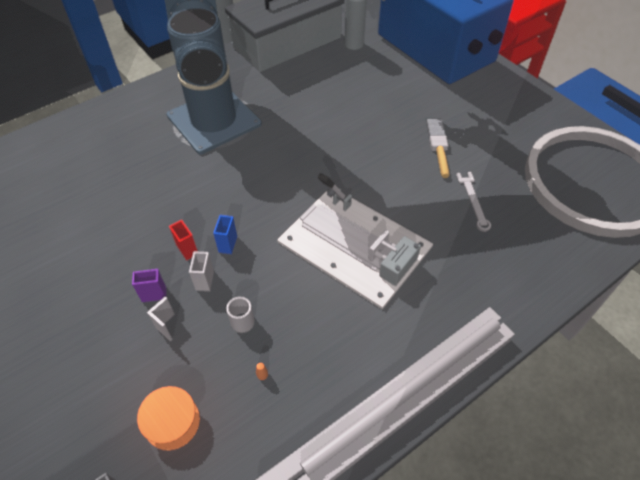

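View pics/side0.png

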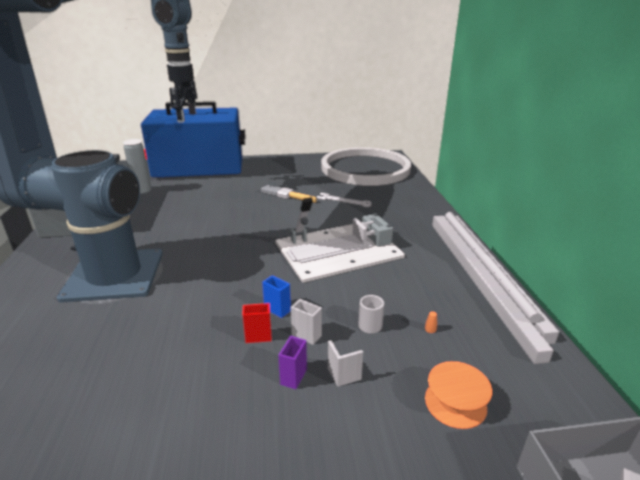

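The scene view shows the grey tube at about (200,270), and the side view shows it at about (306,322). Look-alikes are red (183,240), blue (226,235) and purple (149,285) in the scene view. The pipe is at (240,315) and the angle at (161,318). The fixture spans (278,238), (383,304) and (432,243), with the stop at (400,262) and the clamp handle at (327,182). I choose the grey rectangular tube, and next I'll check it in a close crop and measure.

```bash
cat > h.py <<'E'
import numpy as np, cv2
from scipy.spatial.transform import Rotation as Ro
from rig import telemetry, vision, robot
def tool():
    s=telemetry.read_state(); return np.array(s['tcp_pos']), Ro.from_euler('xyz',s['tcp_rot']).as_matrix()
def cam(name, T=None):
    m=vision.camera_model(name); K=m['camera_matrix']; D=np.array([m['k1'],0,0,0])
    if name=='wrist':
        p,R=T or tool(); H=m['hand_eye']; Rc=R@H[:3,:3]; c=p+R@H[:3,3]
    else:
        Rc=cv2.Rodrigues(m['rvec'])[0].T; c=-Rc@m['tvec']
    return K,m['k1'],Rc,c
def ray(name,uv,T=None):
    K,k,Rc,c=cam(name,T); d=(np.atleast_2d(uv).astype(float)-K[:2,2])/[K[0,0],K[1,1]]
    u=d.copy()
    for _ in range(20): u=d/(1+k*(u**2).sum(1,keepdims=True))
    return c,np.c_[u,np.ones(len(u))]@Rc.T
def onz(name,uv,z,T=None):
    c,d=ray(name,uv,T); return c+d*((z-c[2])/d[:,2])[:,None]
def proj(name,P,T=None):
    K,k,Rc,c=cam(name,T); q=(np.atleast_2d(P)-c)@Rc; s=q[:,:2]/q[:,2:]
    return s*(1+k*(s**2).sum(1,keepdims=True))*[K[0,0],K[1,1]]+K[:2,2]
def cross(a,ua,b,ub,Ta=None,Tb=None):
    c1,d1=ray(a,ua,Ta); c2,d2=ray(b,ub,Tb); d1=d1[0]/np.linalg.norm(d1);d2=d2[0]/np.linalg.norm(d2)
    A=np.c_[d1,-d2]; t=np.linalg.lstsq(A,c2-c1,rcond=None)[0]
    return (c1+t[0]*d1+c2+t[1]*d2)/2, np.linalg.norm(c1+t[0]*d1-c2-t[1]*d2)
E
python3 - <<'E'
import cv2,numpy as np
from h import *
a=cv2.imread('pics/scene0.png'); b=cv2.imread('pics/side0.png')
A=cv2.resize(a[165:315,270:440],None,fx=4,fy=4,interpolation=3)[:, :480]
A=cv2.resize(a[165:315,270:440],None,fx=3,fy=4,interpolation=3) 
B=cv2.resize(a[220:300,160:225],None,fx=4,fy=4,interpolation=3)
C=cv2.resize(b[285:360,235:335],None,fx=2.8,fy=3.7,interpolation=3)[:280,:]
out=np.zeros((600,800,3),np.uint8); out[:600,:510]=A; out[:320,520:780]=B; out[322:322+277,518:798]=C
cv2.imwrite('pics/c1.png',out)
print(onz('scene',[[278,239],[383,304],[432,243]],.012), onz('scene',[[200,262]],.07),onz('side',[[308,308]],.07))
E
```

```text
Traceback (most recent call last):
ValueError: could not broadcast input array from shape (278,280,3) into shape (277,280,3)
```

Run:
```python
import cv2,numpy as np
from h import *
a=cv2.imread('pics/scene0.png'); b=cv2.imread('pics/side0.png')
A=cv2.resize(a[165:315,270:440],(510,450),interpolation=3) 
B=cv2.resize(a[220:300,160:225],(260,320),interpolation=3)
C=cv2.resize(b[285:360,235:335],(280,210),interpolation=3)
out=np.zeros((560,800,3),np.uint8); out[:450,:510]=A; out[:320,520:780]=B; out[330:540,518:798]=C
cv2.imwrite('pics/c1.png',out)
print(onz('scene',[[278,239],[383,304],[432,243]],.012), onz('scene',[[200,262]],.07),onz('side',[[308,308]],.07))
```

```text
[[ 0.44336216 -0.08383999  0.012     ]
 [ 0.70651982 -0.00288827  0.012     ]
 [ 0.65271394  0.18283586  0.012     ]] [[ 0.43687893 -0.2633574   0.07      ]] [[ 0.43989216 -0.26868682  0.07      ]]
```

View pics/c1.png

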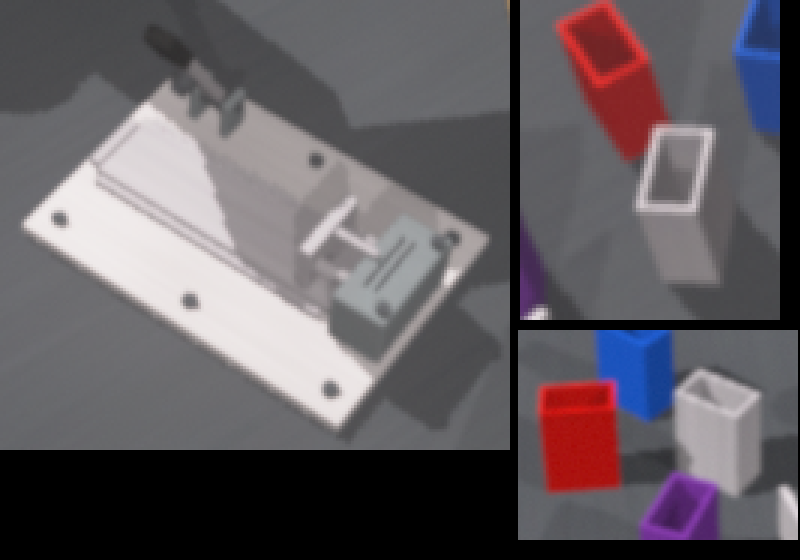

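The crop confirms the grey open rectangular tube, standing just behind the red one. In the scene view its top rim runs (194,252), (208,252), (204,272), (189,272). The fixture corners are clear and the clamp is open. Next I'll get poses and a first move to look from above.

```bash
cat >> h.py <<'E'
def go(pos,yaw,tilt=0):
    """rows' shift and turn to reach pos/yaw, tool down, from commanded~measured pose"""
    p,R=tool(); G=Ro.from_euler('xyz',[np.pi,0,yaw]).as_matrix()
    d=R.T@(np.array(pos)-p); r=Ro.from_matrix(R.T@G).as_rotvec()
    print('shift mm',np.round(d*1000,1),'turn',np.round(r,4))
E
python3 - <<'E'
from h import *
r=onz('scene',[[193.75,251.75],[208.25,251.75],[204.25,272.5],[189.25,272.5]],.07)
print(r.round(4), r.mean(0).round(4)); 
for i in range(4): e=r[(i+1)%4]-r[i]; print(np.linalg.norm(e[:2]).round(4),np.arctan2(e[1],e[0]).round(3))
f=onz('scene',[[277.5,240],[383,305],[433,244]],.012); print(f)
e=f[1]-f[0]; print(np.linalg.norm(e),np.arctan2(e[1],e[0])); e=f[2]-f[1]; print(np.linalg.norm(e),np.arctan2(-e[0],e[1]),(f[0]+f[2])/2)
print(cross('scene',[326,180],'side',[306,204]))
go([.58,.07,.26],.29+np.pi)
E
```

```text
[[ 0.4068 -0.2615  0.07  ]
 [ 0.4245 -0.2375  0.07  ]
 [ 0.4643 -0.2687  0.07  ]
 [ 0.4465 -0.2929  0.07  ]] [ 0.4355 -0.2651  0.07  ]
0.0298 0.938
0.0506 -0.664
0.03 -2.202
0.0506 2.473
[[ 0.44500787 -0.08624834  0.012     ]
 [ 0.70829825 -0.00438259  0.012     ]
 [ 0.65601284  0.18273311  0.012     ]]
0.27572418829918194 0.30145691784983586
0.19428342470009924 0.2724784566989225 [0.55051035 0.04824239 0.012     ]
(array([0.46491163, 0.03137035, 0.14661983]), np.float64(0.0008151468656335607))
shift mm [-542.8 -308.5  -29.2] turn [-0.0017 -0.0007 -0.5488]
```

```bash
python3 -m handwheel '[{"tx":-0.27,"ty":-0.155,"tz":-0.03,"az":-0.27,"claw":255},{"tx":-0.27,"ty":-0.155,"tz":-0.03,"az":-0.27,"claw":255},{"tx":-0.27,"ty":-0.155,"tz":-0.03,"az":-0.27,"claw":255},{"tx":-0.543,"ty":-0.308,"tz":-0.03,"az":-0.549,"claw":255},{"tx":-0.543,"ty":-0.308,"tz":-0.03,"az":-0.549,"claw":255},{"tx":-0.543,"ty":-0.308,"tz":-0.03,"az":-0.549,"claw":255},{"tx":-0.543,"ty":-0.308,"tz":-0.03,"az":-0.549,"claw":255},{"tx":-0.543,"ty":-0.308,"tz":-0.03,"az":-0.549,"claw":255},{"tx":-0.543,"ty":-0.308,"tz":-0.03,"az":-0.549,"claw":255},{"tx":-0.543,"ty":-0.308,"tz":-0.03,"az":-0.549,"claw":255}]'
python3 - <<'E'
from h import *; go([.58,.07,.26],.29+np.pi)
E
```

```text
shift mm [-542.8 -308.5  -29.2] turn [-0.0017 -0.0007 -0.5488]validation failed for argument at $[0]...
```

```bash
python3 -m handwheel '[{"tx":-0.05,"ty":-0.03,"tz":-0.01,"ax":0,"ay":0,"az":-0.05,"claw":255}]'; echo; python3 -m handwheel '[{"tx":-0.05,"ty":-0.03,"tz":-0.01,"ax":0,"ay":0,"az":-0.05,"claw":250}]'
python3 - <<'E'
from h import *; go([.58,.07,.26],.29+np.pi)
E
```

```text
t: 0.25
tcp_pos: [0.166, 0.4735, 0.2372]
tcp_rot: [-3.139, -0.003, 2.941]
ft_force: [1.5, 1.6, 1.0]
opening: 0.0731
finger_force: 0.0

t: 0.35
tcp_pos: [0.2043, 0.4379, 0.2473]
tcp_rot: [-3.14, -0.001, 2.989]
ft_force: [0.8, 0.1, 0.4]
opening: 0.0587
finger_force: 0.0
shift mm [-427.3 -306.5  -12.4] turn [-0.0019 -0.0012 -0.4428]
```

```bash
python3 -m handwheel '[{"tx":-0.422,"ty":-0.306,"tz":-0.012,"ax":0,"ay":0,"az":-0.44,"claw":255},{"tx":-0.422,"ty":-0.306,"tz":-0.012,"ax":0,"ay":0,"az":-0.44,"claw":255},{"tx":-0.422,"ty":-0.306,"tz":-0.012,"ax":0,"ay":0,"az":-0.44,"claw":255},{"tx":-0.422,"ty":-0.306,"tz":-0.012,"ax":0,"ay":0,"az":-0.44,"claw":255},{"tx":-0.422,"ty":-0.306,"tz":-0.012,"ax":0,"ay":0,"az":-0.44,"claw":255},{"tx":-0.422,"ty":-0.306,"tz":-0.012,"ax":0,"ay":0,"az":-0.44,"claw":255},{"tx":-0.422,"ty":-0.306,"tz":-0.012,"ax":0,"ay":0,"az":-0.44,"claw":255},{"tx":-0.422,"ty":-0.306,"tz":-0.012,"ax":0,"ay":0,"az":-0.44,"claw":255},{"tx":-0.422,"ty":-0.306,"tz":-0.012,"ax":0,"ay":0,"az":-0.44,"claw":255},{"tx":-0.422,"ty":-0.306,"tz":-0.012,"ax":0,"ay":0,"az":-0.44,"claw":255}]'
python3 - <<'E'
from h import *
T=tool(); im=vision.get_image('wrist'); cv2.imwrite('pics/w1.png',im[:,:,::-1]); np.savez('w1.npz',p=T[0],R=T[1])
print(T[0])
c=np.array([.55,.048]); a=.29; R2=np.array([[np.cos(a),-np.sin(a)],[np.sin(a),np.cos(a)]])
for n,x,y,z in [('c1',-.14,-.1,.012),('c2',.14,-.1,.012),('c3',.14,.1,.012),('c4',-.14,.1,.012),('handle',-.085,.0073,.1466),('s1',-.125,-.03,.02),('padtop',.055,-.03,.068),('padtop2',.055,.03,.068)]:
    print(n,proj('wrist',[*(c+R2@[x,y]),z],T).round(0))
E
```

```text
t: 1.35
tcp_pos: [0.5438, 0.0985, 0.2589]
tcp_rot: [3.141, -0.0, -2.861]
ft_force: [0.7, 0.6, 0.4]
opening: 0.0002
finger_force: 0.0
[0.5437506  0.09854904 0.25891312]
c1 [[137.  31.]]
c2 [[171. 319.]]
c3 [[359. 318.]]
c4 [[367.  26.]]
handle [[236.  87.]]
s1 [[215.  45.]]
padtop [[218. 263.]]
padtop2 [[288. 263.]]
```

View pics/w1.png

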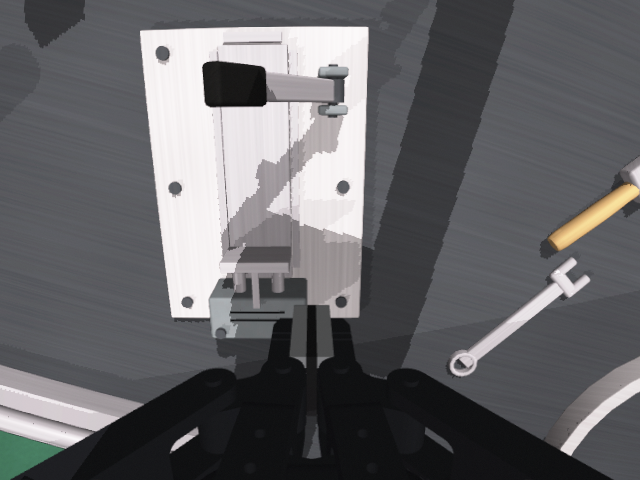

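The wrist view shows bed corners at (140,30), (368,27), (358,318) and (172,318), within about 3 px of the prediction. The black handle is centred near (236,86) and the pad's top edge is at row ~262, x 220–290. I'll refine the fixture and clamp from these.

Run:
```python
from h import *
z=np.load('w1.npz'); T=(z['p'],z['R'])
P=onz('wrist',[[140.5,30],[172,318],[358.5,318],[368,27.5]],.012,T)[:,:2]
Q=np.array([[-.14,-.1],[.14,-.1],[.14,.1],[-.14,.1]])
U,S,V=np.linalg.svd((P-P.mean(0)).T@Q); R=U@V; print(P.mean(0),np.arctan2(R[1,0],R[0,0]),(P-P.mean(0)-Q@R.T).round(4).tolist())
c=P.mean(0);yaw=np.arctan2(R[1,0],R[0,0])
# handle: intersect ray with plane fixture x=-85
C,d=ray('wrist',[[236,86]],T); n=np.r_[R[:,0],0]; t=((-.085)-(C-np.r_[c,0])@n)/(d[0]@n); h=C+t*d[0]; print('handle',R.T@(h[:2]-c),h[2])
for a in (.9,1.0,1.1):
    q=[-.085,.068-.1225*np.cos(a)+.0065*np.sin(a)]; print(a,proj('wrist',[*(c+R@q),.04+.1225*np.sin(a)+.0065*np.cos(a)],T).round(1))
for q in [(.055,-.03),(.055,.03)]: print(proj('wrist',[*(c+R@q),.068],T).round(1))
p,_=tool(); print(p)
g=c+R@np.array([-.085,.045]); go([*g,.20],yaw+np.pi)
```

```text
[0.54937951 0.04906066] 0.2836870664180827 [[-0.0003, 0.001], [-0.0005, 0.0009], [-0.0002, -0.0009], [0.001, -0.001]]
handle [-0.085       0.00594589] 0.1474774969051854
0.9 [[223.2  86.8]]
1.0 [[238.5  86. ]]
1.1 [[256.1  85.4]]
[[219.3 262.5]]
[[288.7 262.4]]
[0.54901906 0.09233194 0.25683435]
shift mm [96.8  2.8 56.7] turn [-0.0063  0.001  -0.0092]
```

Fixture fit: centre (0.5494, 0.0491), yaw 0.284, residuals ≤1 mm. The clamp is at about 0.98 rad. I'll move in beside the handle.

```bash
python3 -m handwheel '[{"tx":0.097,"ty":0.003,"tz":0.03,"ax":0,"ay":0,"az":0,"claw":255},{"tx":0.097,"ty":0.003,"tz":0.057,"ax":0,"ay":0,"az":0,"claw":255},{"tx":0.097,"ty":0.003,"tz":0.057,"ax":0,"ay":0,"az":0,"claw":255},{"tx":0.097,"ty":0.003,"tz":0.057,"ax":0,"ay":0,"az":0,"claw":255},{"tx":0.097,"ty":0.003,"tz":0.057,"ax":0,"ay":0,"az":0,"claw":255},{"tx":0.097,"ty":0.003,"tz":0.057,"ax":0,"ay":0,"az":0,"claw":255}]'
cat >> h.py <<'E'
FC=np.array([.5494,.0491]); FY=.2837; FR=np.array([[np.cos(FY),-np.sin(FY)],[np.sin(FY),np.cos(FY)]])
def fx(x,y,z): return [*(FC+FR@[x,y]),z]
def infx():
    s=telemetry.read_state(); p=s['tcp_pos']; f=np.array(s['ft_force']); print('t',s['t'],'TCP in fixture mm',(1000*np.r_[FR.T@(p[:2]-FC),p[2]]).round(1),'yaw-FY',round(s['tcp_rot'][2]-FY,4),'rp',s['tcp_rot'][:2].round(3),'F',np.r_[FR.T@f[:2],f[2]].round(1),'open',round(s['opening'],4),s['finger_force'])
E
python3 - <<'E'
from h import *; infx(); go(fx(-.085,.045,.2),FY+np.pi)
E
```

```text
t: 2.0
tcp_pos: [0.4506, 0.0766, 0.2042]
tcp_rot: [-3.141, 0.004, -2.86]
ft_force: [-0.0, 0.8, 0.6]
opening: -0.0004
finger_force: 0.0
t 2.0 TCP in fixture mm [-87.2  54.  204.2] yaw-FY -3.1438 rp [-3.141  0.004] F [0.2 0.7 0.6] open -0.0004 0.0
shift mm [-2.2 -9.   4.2] turn [-0.001   0.0041 -0.0022]
```

```bash
python3 -m handwheel '[{"tx":-0.002,"ty":-0.012,"tz":0.025,"ax":0,"ay":0,"az":0,"claw":255},{"tx":-0.002,"ty":-0.024,"tz":0.049,"ax":0,"ay":0,"az":0,"claw":255},{"tx":-0.002,"ty":-0.03,"tz":0.05,"ax":0,"ay":0,"az":0,"claw":255},{"tx":-0.002,"ty":-0.036,"tz":0.051,"ax":0,"ay":0,"az":0,"claw":255},{"tx":-0.002,"ty":-0.047,"tz":0.058,"ax":0,"ay":0,"az":0,"claw":255},{"tx":-0.002,"ty":-0.057,"tz":0.066,"ax":0,"ay":0,"az":0,"claw":255},{"tx":-0.002,"ty":-0.066,"tz":0.075,"ax":0,"ay":0,"az":0,"claw":255},{"tx":-0.002,"ty":-0.075,"tz":0.085,"ax":0,"ay":0,"az":0,"claw":255},{"tx":-0.002,"ty":-0.075,"tz":0.085,"ax":0,"ay":0,"az":0,"claw":255}]'
python3 - <<'E'
from h import *; infx(); im=vision.get_image('wrist'); cv2.imwrite('pics/w2.png',im[:,:,::-1])
E
```

```text
t: 2.9
tcp_pos: [0.4707, 0.0037, 0.1153]
tcp_rot: [3.141, -0.003, -2.862]
ft_force: [0.7, -0.1, 0.1]
opening: 0.0002
finger_force: 0.0
t 2.9 TCP in fixture mm [-88.3 -21.6 115.3] yaw-FY -3.1458 rp [ 3.141e+00 -3.000e-03] F [ 0.6 -0.3  0.1] open 0.0002 0.0
```

View pics/w2.png

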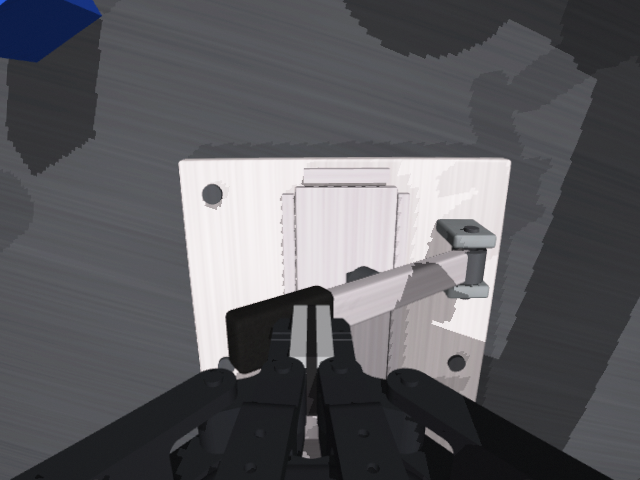

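The fingertips are on the black handle at (280,315) and the arm has swung part of the way down. I'll continue along the arc.

```bash
python3 -m handwheel '[{"tx":-0.002,"ty":-0.007,"tz":0.009,"ax":0,"ay":0,"az":0,"claw":255},{"tx":-0.002,"ty":-0.013,"tz":0.019,"ax":0,"ay":0,"az":0,"claw":255},{"tx":-0.002,"ty":-0.018,"tz":0.031,"ax":0,"ay":0,"az":0,"claw":255},{"tx":-0.002,"ty":-0.022,"tz":0.043,"ax":0,"ay":0,"az":0,"claw":255},{"tx":-0.002,"ty":-0.025,"tz":0.056,"ax":0,"ay":0,"az":0,"claw":255},{"tx":-0.002,"ty":-0.026,"tz":0.065,"ax":0,"ay":0,"az":0,"claw":255},{"tx":-0.002,"ty":-0.026,"tz":0.068,"ax":0,"ay":0,"az":0,"claw":255},{"tx":-0.002,"ty":-0.026,"tz":0.068,"ax":0,"ay":0,"az":0,"claw":255}]'
python3 - <<'E'
from h import *; infx()
E
```

```text
t: 3.75
tcp_pos: [0.4798, -0.0192, 0.0482]
tcp_rot: [3.14, -0.001, -2.86]
ft_force: [0.4, 0.6, -0.6]
opening: 0.0001
finger_force: 0.0
t 3.75 TCP in fixture mm [-85.9 -46.1  48.2] yaw-FY -3.144 rp [ 3.14e+00 -1.00e-03] F [ 0.5  0.5 -0.6] open 0.0001 0.0
```

Now down in small steps until the force rises.

```bash
python3 -m handwheel '[{"tx":0,"ty":0,"tz":0.001,"ax":0,"ay":0,"az":0,"claw":255},{"tx":0,"ty":0,"tz":0.002,"ax":0,"ay":0,"az":0,"claw":255},{"tx":0,"ty":0,"tz":0.002,"ax":0,"ay":0,"az":0,"claw":255}]'
python3 -m handwheel '[{"tx":0,"ty":0,"tz":0.001,"ax":0,"ay":0,"az":0,"claw":255},{"tx":0,"ty":0,"tz":0.001,"ax":0,"ay":0,"az":0,"claw":255}]'
```

```text
t: 4.05
tcp_pos: [0.4807, -0.0194, 0.0474]
tcp_rot: [3.141, 0.0, -2.86]
ft_force: [-0.2, 0.2, -0.0]
opening: -0.0
finger_force: 0.0
t: 4.25
tcp_pos: [0.4808, -0.0195, 0.0465]
tcp_rot: [3.142, 0.001, -2.86]
ft_force: [-0.4, 0.6, 1.4]
opening: -0.0
finger_force: 0.7
```

```bash
for i in 1 2; do python3 -m handwheel '[{"tx":0,"ty":0,"tz":0.001,"ax":0,"ay":0,"az":0,"claw":255},{"tx":0,"ty":0,"tz":0.001,"ax":0,"ay":0,"az":0,"claw":255}]'; done
```

```text
t: 4.45
tcp_pos: [0.4808, -0.0196, 0.0454]
tcp_rot: [-3.142, 0.001, -2.86]
ft_force: [0.3, 0.9, 1.6]
opening: -0.0001
finger_force: 0.7
t: 4.65
tcp_pos: [0.4808, -0.0196, 0.0442]
tcp_rot: [-3.142, 0.0, -2.86]
ft_force: [0.7, 1.7, 1.2]
opening: -0.0001
finger_force: 0.6
```

```bash
for i in 1 2 3 4; do python3 -m handwheel '[{"tx":0,"ty":0,"tz":0.001,"ax":0,"ay":0,"az":0,"claw":255},{"tx":0,"ty":0,"tz":0.001,"ax":0,"ay":0,"az":0,"claw":255}]' | grep -E "tcp_pos|ft"; done
```

```text
tcp_pos: [0.4808, -0.0197, 0.0433]
ft_force: [1.0, 0.6, 1.4]
tcp_pos: [0.4809, -0.0196, 0.0431]
ft_force: [-0.0, 0.8, 6.4]
tcp_pos: [0.4809, -0.0196, 0.0431]
ft_force: [-2.7, 2.1, 10.1]
tcp_pos: [0.4809, -0.0196, 0.043]
ft_force: [-5.1, 1.0, 14.1]
```

The clamp hit its hard stop with 14 N down, so it is fully closed. I'll lift off and go above the tube.

```bash
python3 -m handwheel '[{"tx":0,"ty":0,"tz":-0.02,"ax":0,"ay":0,"az":0,"claw":255},{"tx":0,"ty":0,"tz":-0.07,"ax":0,"ay":0,"az":0,"claw":255},{"tx":0,"ty":0,"tz":-0.12,"ax":0,"ay":0,"az":0,"claw":255},{"tx":0,"ty":0,"tz":-0.17,"ax":0,"ay":0,"az":0,"claw":200},{"tx":0,"ty":0,"tz":-0.19,"ax":0,"ay":0,"az":0,"claw":150},{"tx":0,"ty":0,"tz":-0.19,"ax":0,"ay":0,"az":0,"claw":100},{"tx":0,"ty":0,"tz":-0.19,"ax":0,"ay":0,"az":0,"claw":100}]'
python3 - <<'E'
from h import *; infx(); go([.4355,-.265,.235],2.478)
E
```

```text
t: 6.15
tcp_pos: [0.4806, -0.0198, 0.2299]
tcp_rot: [-3.141, -0.0, -2.861]
ft_force: [-0.2, 0.3, -1.3]
opening: 0.0519
finger_force: 0.0
t 6.15 TCP in fixture mm [-85.3 -46.9 229.9] yaw-FY -3.1443 rp [-3.141 -0.   ] F [-0.1  0.4 -1.3] open 0.0519 0.0
shift mm [ 111.3 -223.1   -5. ] turn [-3.000e-04 -1.000e-04  9.446e-01]
```

```bash
python3 -m handwheel '[{"tx":0.111,"ty":-0.223,"tz":-0.005,"ax":0,"ay":0,"az":0.944,"claw":100},{"tx":0.111,"ty":-0.223,"tz":-0.005,"ax":0,"ay":0,"az":0.944,"claw":100},{"tx":0.111,"ty":-0.223,"tz":-0.005,"ax":0,"ay":0,"az":0.944,"claw":100},{"tx":0.111,"ty":-0.223,"tz":-0.005,"ax":0,"ay":0,"az":0.944,"claw":100},{"tx":0.111,"ty":-0.223,"tz":-0.005,"ax":0,"ay":0,"az":0.944,"claw":100},{"tx":0.111,"ty":-0.223,"tz":-0.005,"ax":0,"ay":0,"az":0.944,"claw":100},{"tx":0.111,"ty":-0.223,"tz":-0.005,"ax":0,"ay":0,"az":0.944,"claw":100},{"tx":0.111,"ty":-0.223,"tz":-0.005,"ax":0,"ay":0,"az":0.944,"claw":100},{"tx":0.111,"ty":-0.223,"tz":-0.005,"ax":0,"ay":0,"az":0.944,"claw":100},{"tx":0.111,"ty":-0.223,"tz":-0.005,"ax":0,"ay":0,"az":0.944,"claw":100}]'
python3 - <<'E'
from h import *
T=tool(); im=vision.get_image('wrist'); cv2.imwrite('pics/w3.png',im[:,:,::-1]); np.savez('w3.npz',p=T[0],R=T[1])
go([.4355,-.265,.235],2.478)
a=np.array([np.cos(-.664),np.sin(-.664)]);b=np.array([-a[1],a[0]])
for i,j in((-1,-1),(1,-1),(1,1),(-1,1)): print(proj('wrist',[*(np.array([.4355,-.265])+i*.025*a+j*.015*b),.07],T).round(0))
E
```

```text
t: 7.15
tcp_pos: [0.4355, -0.264, 0.2341]
tcp_rot: [-3.142, -0.002, 2.48]
ft_force: [0.5, 0.8, -0.1]
opening: 0.052
finger_force: 0.0
shift mm [-0.4 -0.9 -0.5] turn [-0.0001 -0.0012  0.0022]
[[290. 187.]]
[[291. 250.]]
[[330. 250.]]
[[331. 187.]]
```

View pics/w3.png

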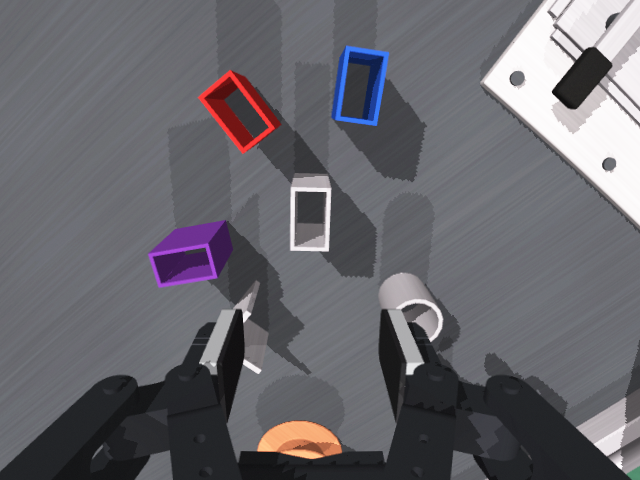

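The wrist view shows the grey tube's rim at (291,187), (330,187), (329,251), (291,250), within 1 px of the prediction. Red is at (238,110), blue at (360,85), purple at (190,258), the angle at (250,330) and the pipe at (412,310), all clear of the fingers. I'll descend and grip.

```bash
python3 -m handwheel '[{"tx":0,"ty":0,"tz":0.05,"ax":0,"ay":0,"az":0,"claw":100},{"tx":0,"ty":0,"tz":0.1,"ax":0,"ay":0,"az":0,"claw":100},{"tx":0,"ty":0,"tz":0.15,"ax":0,"ay":0,"az":0,"claw":100},{"tx":0,"ty":0,"tz":0.18,"ax":0,"ay":0,"az":0,"claw":100},{"tx":0,"ty":0,"tz":0.202,"ax":0,"ay":0,"az":0,"claw":100},{"tx":0,"ty":0,"tz":0.202,"ax":0,"ay":0,"az":0,"claw":100}]'
python3 -m handwheel '[{"tx":0,"ty":0,"tz":0,"ax":0,"ay":0,"az":0,"claw":150},{"tx":0,"ty":0,"tz":0,"ax":0,"ay":0,"az":0,"claw":180},{"tx":0,"ty":0,"tz":0,"ax":0,"ay":0,"az":0,"claw":220},{"tx":0,"ty":0,"tz":0,"ax":0,"ay":0,"az":0,"claw":255},{"tx":0,"ty":0,"tz":0,"ax":0,"ay":0,"az":0,"claw":255},{"tx":0,"ty":0,"tz":0,"ax":0,"ay":0,"az":0,"claw":255}]'
```

```text
t: 7.8
tcp_pos: [0.4329, -0.2618, 0.0289]
tcp_rot: [3.142, -0.009, 2.48]
ft_force: [-0.4, -1.0, -0.5]
opening: 0.052
finger_force: 0.0
t: 8.4
tcp_pos: [0.4369, -0.2655, 0.0349]
tcp_rot: [3.141, 0.003, 2.479]
ft_force: [-0.6, 0.2, 6.1]
opening: 0.0293
finger_force: 61.3
```

```bash
python3 -m handwheel '[{"tx":0,"ty":0,"tz":-0.02,"ax":0,"ay":0,"az":0,"claw":255},{"tx":0,"ty":0,"tz":-0.06,"ax":0,"ay":0,"az":0,"claw":255},{"tx":0,"ty":0,"tz":-0.1,"ax":0,"ay":0,"az":0,"claw":255},{"tx":0,"ty":0,"tz":-0.125,"ax":0,"ay":0,"az":0,"claw":255},{"tx":0,"ty":0,"tz":-0.125,"ax":0,"ay":0,"az":0,"claw":255},{"tx":0,"ty":0,"tz":-0.125,"ax":0,"ay":0,"az":0,"claw":255}]'
python3 - <<'E'
from h import *; infx(); go(fx(.01,0,.155),FY+np.pi)
E
```

```text
t: 9.0
tcp_pos: [0.4356, -0.2647, 0.1575]
tcp_rot: [-3.141, -0.001, 2.479]
ft_force: [0.4, -0.1, -3.9]
opening: 0.0292
finger_force: 60.4
t 9.0 TCP in fixture mm [-197.  -269.4  157.5] yaw-FY 2.195 rp [-3.141e+00 -1.000e-03] F [ 0.3 -0.2 -3.9] open 0.0292 60.392736196517944
shift mm [ 97.6 325.4   2.5] turn [ 1.000e-04 -6.000e-04 -9.466e-01]
```

```bash
python3 -m handwheel '[{"tx":0.098,"ty":0.325,"tz":0.002,"ax":0,"ay":0,"az":-0.947,"claw":255},{"tx":0.098,"ty":0.325,"tz":0.002,"ax":0,"ay":0,"az":-0.947,"claw":255},{"tx":0.098,"ty":0.325,"tz":0.002,"ax":0,"ay":0,"az":-0.947,"claw":255},{"tx":0.098,"ty":0.325,"tz":0.002,"ax":0,"ay":0,"az":-0.947,"claw":255},{"tx":0.098,"ty":0.325,"tz":0.002,"ax":0,"ay":0,"az":-0.947,"claw":255},{"tx":0.098,"ty":0.325,"tz":0.002,"ax":0,"ay":0,"az":-0.947,"claw":255},{"tx":0.098,"ty":0.325,"tz":0.002,"ax":0,"ay":0,"az":-0.947,"claw":255},{"tx":0.098,"ty":0.325,"tz":0.002,"ax":0,"ay":0,"az":-0.947,"claw":255},{"tx":0.098,"ty":0.325,"tz":0.002,"ax":0,"ay":0,"az":-0.947,"claw":255},{"tx":0.098,"ty":0.325,"tz":0.002,"ax":0,"ay":0,"az":-0.947,"claw":255}]'
python3 -m handwheel '[{"tx":0,"ty":0,"tz":0,"ax":0,"ay":0,"az":0,"claw":255},{"tx":0,"ty":0,"tz":0,"ax":0,"ay":0,"az":0,"claw":255},{"tx":0,"ty":0,"tz":0,"ax":0,"ay":0,"az":0,"claw":255}]' >/dev/null
python3 - <<'E'
from h import *; infx(); 
T=tool(); im=vision.get_image('wrist'); cv2.imwrite('pics/w4.png',im[:,:,::-1]); go(fx(.01,0,.155),FY+np.pi)
E
```

```text
t: 10.0
tcp_pos: [0.5571, 0.051, 0.1541]
tcp_rot: [3.141, -0.004, -2.858]
ft_force: [-0.1, -0.2, -3.7]
opening: 0.0295
finger_force: 60.8
t 10.3 TCP in fixture mm [  9.2  -0.9 156.4] yaw-FY -3.1428 rp [-3.141  0.   ] F [ 1.4  0.3 -2. ] open 0.029 60.833762884140015
shift mm [-0.7  0.7  1.4] turn [-0.0001  0.0003 -0.001 ]
```

View pics/w4.png

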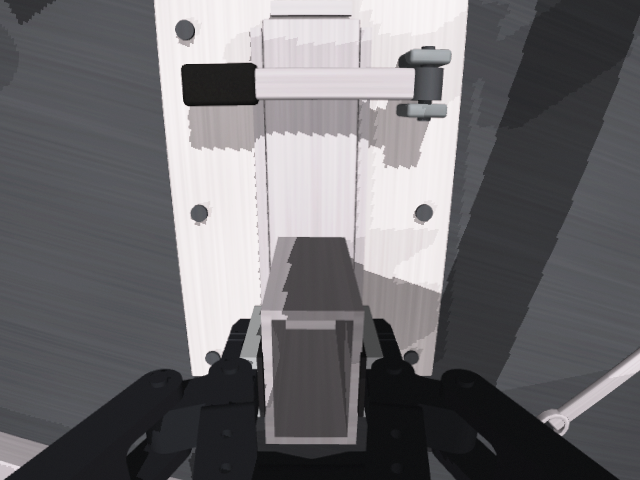

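The view shows the clamp arm level across the strip, with its handle at (219,85). The tube is square in the gripper (rim 262–362) and centred over the strip (264–358). I'll lower it to just above the strip.

```bash
python3 -m handwheel '[{"tx":-0.001,"ty":0.001,"tz":0.04,"ax":0,"ay":0,"az":-0.001,"claw":255},{"tx":-0.001,"ty":0.001,"tz":0.07,"ax":0,"ay":0,"az":-0.001,"claw":255},{"tx":-0.001,"ty":0.001,"tz":0.09,"ax":0,"ay":0,"az":-0.001,"claw":255},{"tx":-0.001,"ty":0.001,"tz":0.096,"ax":0,"ay":0,"az":-0.001,"claw":255},{"tx":-0.001,"ty":0.001,"tz":0.096,"ax":0,"ay":0,"az":-0.001,"claw":255},{"tx":-0.001,"ty":0.001,"tz":0.096,"ax":0,"ay":0,"az":-0.001,"claw":255}]' | grep -E "tcp_pos|ft"
for i in 1 2 3; do python3 -m handwheel '[{"tx":0,"ty":0,"tz":0.001,"ax":0,"ay":0,"az":0,"claw":255},{"tx":0,"ty":0,"tz":0.001,"ax":0,"ay":0,"az":0,"claw":255},{"tx":0,"ty":0,"tz":0.001,"ax":0,"ay":0,"az":0,"claw":255}]' | grep -E "tcp_pos|ft"; done
```

```text
tcp_pos: [0.5604, 0.0529, 0.0618]
ft_force: [-0.3, -0.1, -2.0]
tcp_pos: [0.56, 0.053, 0.0603]
ft_force: [0.1, -0.7, -2.9]
tcp_pos: [0.5591, 0.0531, 0.0581]
ft_force: [0.8, 1.0, -2.6]
tcp_pos: [0.5591, 0.053, 0.0571]
ft_force: [-0.5, 0.8, -2.4]
```

```bash
for i in 1 2 3 4; do python3 -m handwheel '[{"tx":0,"ty":0,"tz":0.001,"ax":0,"ay":0,"az":0,"claw":255},{"tx":0,"ty":0,"tz":0.001,"ax":0,"ay":0,"az":0,"claw":255},{"tx":0,"ty":0,"tz":0.001,"ax":0,"ay":0,"az":0,"claw":255}]' | grep -E "tcp_pos|ft"; done
python3 - <<'E'
from h import *; infx()
E
```

```text
tcp_pos: [0.5592, 0.053, 0.0562]
ft_force: [-0.2, -0.6, -3.1]
tcp_pos: [0.5592, 0.053, 0.0552]
ft_force: [-0.6, 0.1, -2.6]
tcp_pos: [0.5593, 0.053, 0.055]
ft_force: [-2.2, -0.3, 3.3]
tcp_pos: [0.5593, 0.053, 0.055]
ft_force: [-3.9, -0.7, 7.6]
t 13.05 TCP in fixture mm [10.6  1.  55. ] yaw-FY -3.14 rp [-3.141e+00  1.000e-03] F [-3.9  0.4  7.6] open 0.0294 62.2332501411438
```

Seated at z = 0.055. I'll lift slightly, advance to just short of the pad, and set down again.

```bash
python3 -m handwheel '[{"tx":0,"ty":-0.001,"tz":-0.004,"ax":0,"ay":0,"az":0,"claw":255},{"tx":-0.005,"ty":-0.001,"tz":-0.004,"ax":0,"ay":0,"az":0,"claw":255},{"tx":-0.01,"ty":-0.001,"tz":-0.004,"ax":0,"ay":0,"az":0,"claw":255},{"tx":-0.015,"ty":-0.001,"tz":-0.004,"ax":0,"ay":0,"az":0,"claw":255},{"tx":-0.015,"ty":-0.001,"tz":-0.004,"ax":0,"ay":0,"az":0,"claw":255},{"tx":-0.015,"ty":-0.001,"tz":-0.003,"ax":0,"ay":0,"az":0,"claw":255},{"tx":-0.015,"ty":-0.001,"tz":-0.002,"ax":0,"ay":0,"az":0,"claw":255},{"tx":-0.015,"ty":-0.001,"tz":-0.001,"ax":0,"ay":0,"az":0,"claw":255},{"tx":-0.015,"ty":-0.001,"tz":-0.001,"ax":0,"ay":0,"az":0,"claw":255},{"tx":-0.015,"ty":-0.001,"tz":-0.001,"ax":0,"ay":0,"az":0,"claw":255}]' >/dev/null
python3 - <<'E'
from h import *; infx()
E
```

```text
t 14.05 TCP in fixture mm [25.4  0.1 55. ] yaw-FY -3.14 rp [3.142 0.   ] F [-2.9  0.4  3.8] open 0.0292 61.54507040977478
```

```bash
for i in 1 2 3 4; do python3 -m handwheel '[{"tx":-0.001,"ty":0,"tz":0,"ax":0,"ay":0,"az":0,"claw":255},{"tx":-0.002,"ty":0,"tz":0,"ax":0,"ay":0,"az":0,"claw":255},{"tx":-0.002,"ty":0,"tz":0,"ax":0,"ay":0,"az":0,"claw":255},{"tx":-0.002,"ty":0,"tz":0,"ax":0,"ay":0,"az":0,"claw":255}]' >/dev/null
python3 -c 'from h import *; infx()'; done
```

```text
t 14.45 TCP in fixture mm [26.6 -0.  55. ] yaw-FY -3.1402 rp [-3.141e+00 -2.000e-03] F [-5.5 -0.3  5.7] open 0.0294 61.929298639297485
t 14.85 TCP in fixture mm [28.6 -0.2 55.1] yaw-FY -3.1403 rp [-3.141e+00 -2.000e-03] F [-5.6 -0.5  6.2] open 0.0289 61.78640842437744
t 15.25 TCP in fixture mm [30.4 -0.3 55.1] yaw-FY -3.1404 rp [-3.141e+00 -2.000e-03] F [-6.9 -0.2  6.7] open 0.0292 61.868215799331665
t 15.65 TCP in fixture mm [31.7 -0.3 55.1] yaw-FY -3.1404 rp [-3.14e+00 -3.00e-03] F [-6.7  0.   6.9] open 0.0289 61.90583825111389
```

```bash
for i in 1 2; do python3 -m handwheel '[{"tx":0,"ty":0,"tz":-0.0005,"ax":0,"ay":0,"az":0,"claw":255},{"tx":-0.001,"ty":0,"tz":-0.0007,"ax":0,"ay":0,"az":0,"claw":255},{"tx":-0.002,"ty":0,"tz":-0.0007,"ax":0,"ay":0,"az":0,"claw":255},{"tx":-0.003,"ty":0,"tz":-0.0007,"ax":0,"ay":0,"az":0,"claw":255},{"tx":-0.003,"ty":0,"tz":-0.0007,"ax":0,"ay":0,"az":0,"claw":255},{"tx":-0.003,"ty":0,"tz":-0.0007,"ax":0,"ay":0,"az":0,"claw":255}]' >/dev/null
python3 -c 'from h import *; infx()'; done
python3 - <<'E'
from h import *
im=vision.get_image('scene'); s=vision.get_image('side'); 
cv2.imwrite('pics/s5.png',im[:,:,::-1]); cv2.imwrite('pics/d5.png',s[:,:,::-1])
o=np.zeros((600,800,3),np.uint8); o[:,:400]=cv2.resize(im[200:290,365:425],(400,600),interpolation=3); o[:300,400:]=cv2.resize(s[190:265,320:420],(400,300),interpolation=3); cv2.imwrite('pics/c5.png',o[:,:,::-1])
E
```

```text
t 16.25 TCP in fixture mm [33.7 -0.3 55.2] yaw-FY -3.1406 rp [-3.141 -0.006] F [-8.2  0.4  6.8] open 0.0291 61.89685821533203
t 16.85 TCP in fixture mm [35.7 -0.3 55.2] yaw-FY -3.1406 rp [-3.141 -0.008] F [-8.8  0.   6. ] open 0.0292 61.78004264831543
```

View pics/c5.png

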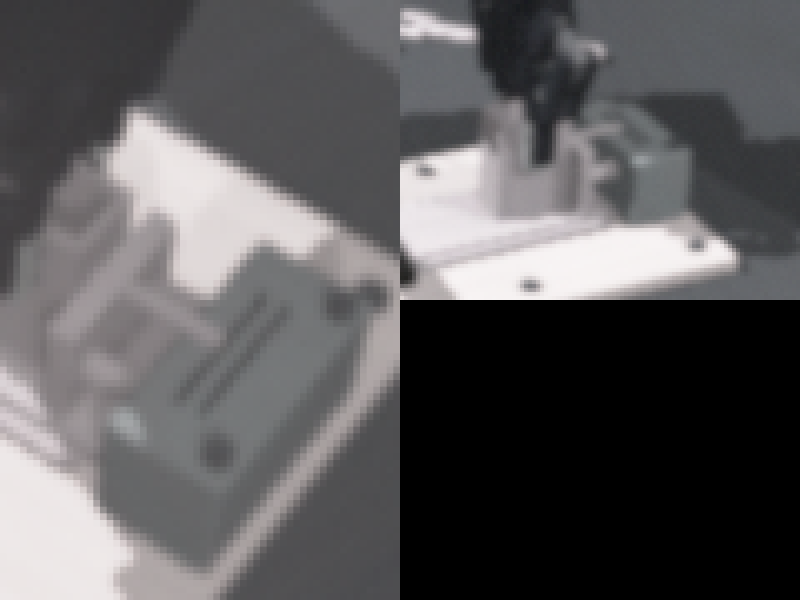

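The pointer tip in the crop at (218,335) is just touching the first line, so travel is about 5 mm, which agrees with contact at TCP x≈30.5. I'll check the slight tilt and continue.

```bash
python3 - <<'E'
from h import *; go(fx(.0405,0,.055),FY+np.pi)
E
python3 -m handwheel '[{"tx":-0.001,"ty":0,"tz":-0.0003,"ax":0,"ay":-0.004,"az":0,"claw":255},{"tx":-0.002,"ty":0,"tz":-0.0006,"ax":0,"ay":-0.008,"az":0,"claw":255},{"tx":-0.003,"ty":0,"tz":-0.001,"ax":0,"ay":-0.008,"az":0,"claw":255},{"tx":-0.003,"ty":0,"tz":-0.001,"ax":0,"ay":-0.008,"az":0,"claw":255},{"tx":-0.003,"ty":0,"tz":-0.001,"ax":0,"ay":-0.008,"az":0,"claw":255}]'
python3 -c 'from h import *; infx();go(fx(.0405,0,.055),FY+np.pi)'
```

```text
shift mm [-4.8  0.3  0.2] turn [-0.0009 -0.0082  0.0009]
t: 17.45
tcp_pos: [0.5852, 0.0593, 0.0551]
tcp_rot: [-3.141, -0.003, -2.857]
ft_force: [-10.6, -4.1, 4.8]
opening: 0.0291
finger_force: 61.6
t 17.45 TCP in fixture mm [37.2 -0.3 55.1] yaw-FY -3.1408 rp [-3.141e+00 -3.000e-03] F [-11.3  -0.9   4.8] open 0.0291 61.64561748504639
shift mm [-3.3  0.2  0.1] turn [-0.0009 -0.0034  0.0008]
```

```bash
python3 -m handwheel '[{"tx":-0.001,"ty":0,"tz":-0.0003,"ax":0,"ay":-0.004,"az":0,"claw":255},{"tx":-0.002,"ty":0,"tz":-0.0003,"ax":0,"ay":-0.006,"az":0,"claw":255},{"tx":-0.003,"ty":0,"tz":-0.0003,"ax":0,"ay":-0.006,"az":0,"claw":255},{"tx":-0.003,"ty":0,"tz":-0.0003,"ax":0,"ay":-0.006,"az":0,"claw":255},{"tx":-0.003,"ty":0,"tz":-0.0003,"ax":0,"ay":-0.006,"az":0,"claw":255}]' >/dev/null
python3 - <<'E'
from h import *
infx();go(fx(.0405,0,.055),FY+np.pi)
im=vision.get_image('scene'); s=vision.get_image('side'); 
cv2.imwrite('pics/s6.png',im[:,:,::-1])
o=np.zeros((600,800,3),np.uint8); o[:,:400]=cv2.resize(im[200:290,365:425],(400,600),interpolation=3); o[:300,400:]=cv2.resize(s[190:265,320:420],(400,300),interpolation=3); cv2.imwrite('pics/c6.png',o[:,:,::-1])
E
```

```text
t 17.95 TCP in fixture mm [38.9 -0.2 55.1] yaw-FY -3.141 rp [-3.141 -0.   ] F [-13.9  -1.2   6. ] open 0.0298 61.7750608921051
shift mm [-1.6  0.2  0.1] turn [-0.001  -0.0004  0.0006]
```

View pics/c6.png

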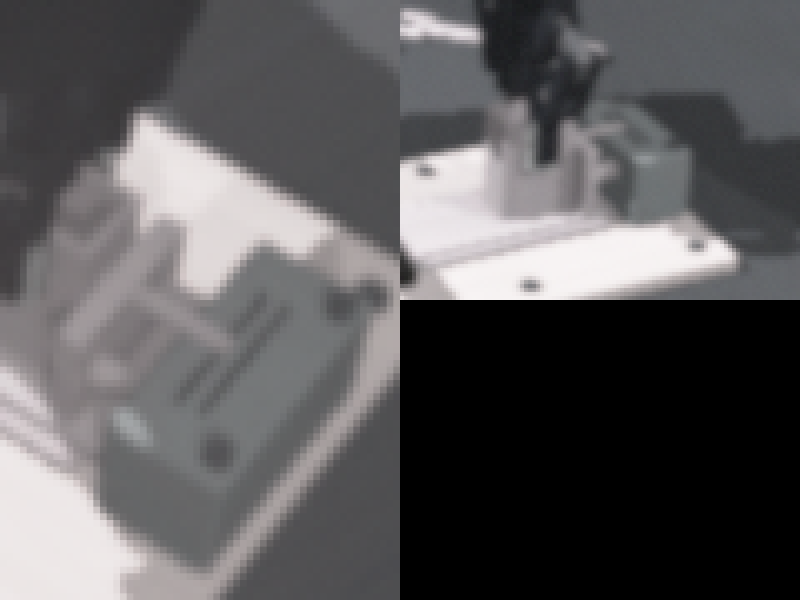

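The pointer tip at ~(234,346) lies between the lines, which cross its path at x≈227 and 250. That gives about 8.4 mm, matching the TCP estimate. I need about 1.5 mm more.

```bash
python3 -m handwheel '[{"tx":-0.001,"ty":0,"tz":0,"ax":0,"ay":-0.002,"az":0,"claw":255},{"tx":-0.002,"ty":0,"tz":0,"ax":0,"ay":-0.004,"az":0,"claw":255},{"tx":-0.0025,"ty":0,"tz":0,"ax":0,"ay":-0.004,"az":0,"claw":255},{"tx":-0.0025,"ty":0,"tz":0,"ax":0,"ay":-0.004,"az":0,"claw":255},{"tx":-0.0025,"ty":0,"tz":0,"ax":0,"ay":-0.004,"az":0,"claw":255}]' >/dev/null
python3 -c 'from h import *; infx()'
python3 -m handwheel '[{"tx":0,"ty":0,"tz":0,"ax":0,"ay":0,"az":0,"claw":255},{"tx":0,"ty":0,"tz":0,"ax":0,"ay":0,"az":0,"claw":255},{"tx":0,"ty":0,"tz":0,"ax":0,"ay":0,"az":0,"claw":255},{"tx":0,"ty":0,"tz":0,"ax":0,"ay":0,"az":0,"claw":255},{"tx":0,"ty":0,"tz":0,"ax":0,"ay":0,"az":0,"claw":255},{"tx":0,"ty":0,"tz":0,"ax":0,"ay":0,"az":0,"claw":255},{"tx":0,"ty":0,"tz":0,"ax":0,"ay":0,"az":0,"claw":255},{"tx":0,"ty":0,"tz":0,"ax":0,"ay":0,"az":0,"claw":255},{"tx":0,"ty":0,"tz":0,"ax":0,"ay":0,"az":0,"claw":255},{"tx":0,"ty":0,"tz":0,"ax":0,"ay":0,"az":0,"claw":255}]' >/dev/null
python3 - <<'E'
from h import *
infx()
im=vision.get_image('scene'); s=vision.get_image('wrist')
cv2.imwrite('pics/s7.png',im[:,:,::-1])
o=np.zeros((600,800,3),np.uint8); o[:,:400]=cv2.resize(im[200:290,365:425],(400,600),interpolation=3); o[:300,400:]=cv2.resize(s,(400,300)); o[300:,400:]=cv2.resize(im[170:290,270:430],(400,300),interpolation=3); cv2.imwrite('pics/c7.png',o[:,:,::-1])
E
```

```text
t 18.55 TCP in fixture mm [40.2 -0.3 55. ] yaw-FY -3.1411 rp [-3.141e+00  1.000e-03] F [-16.5  -0.7   7.6] open 0.0291 61.89407229423523
t 19.55 TCP in fixture mm [40.2 -0.2 55.1] yaw-FY -3.141 rp [-3.141e+00  1.000e-03] F [-16.3  -1.7   7.1] open 0.0293 61.894294023513794
```

View pics/c7.png

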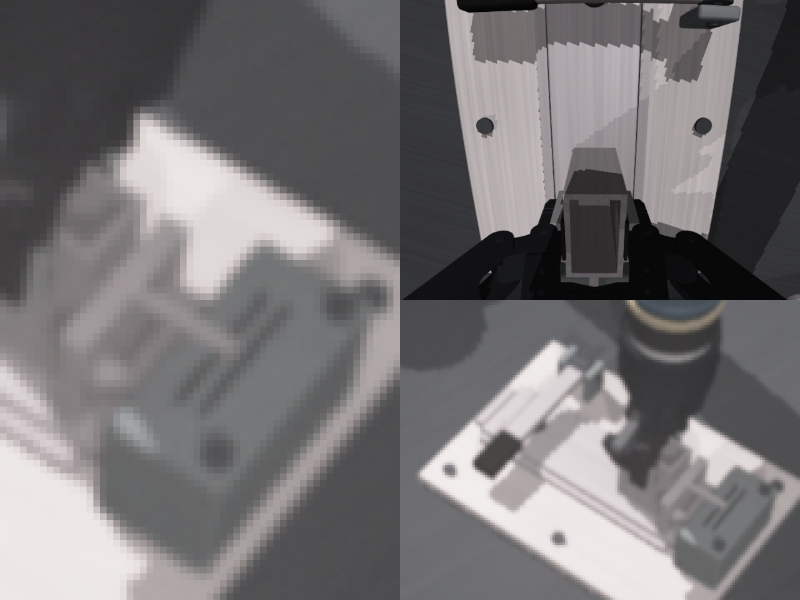

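The pointer tip is now near (238,352), midway between the lines, so travel is about 10 mm. The clamp is down and the tube stands on the strip. I'll do a numeric check of centring from the wrist picture while holding.

```bash
python3 -m handwheel '[{"tx":0,"ty":0,"tz":0,"ax":0,"ay":0,"az":0,"claw":255},{"tx":0,"ty":0,"tz":0,"ax":0,"ay":0,"az":0,"claw":255},{"tx":0,"ty":0,"tz":0,"ax":0,"ay":0,"az":0,"claw":255},{"tx":0,"ty":0,"tz":0,"ax":0,"ay":0,"az":0,"claw":255},{"tx":0,"ty":0,"tz":0,"ax":0,"ay":0,"az":0,"claw":255}]' >/dev/null
python3 - <<'E'
from h import *
T=tool(); im=vision.get_image('wrist'); g=cv2.cvtColor(im,cv2.COLOR_RGB2GRAY).astype(int); infx()
for z,n,q in((.02,'strip',[(-.03,-.03),(-.03,.03)]),(.02,'tubebase',[(.0152,-.015),(.0152,.015)]),(.09,'rim',[(.0152,-.015),(.0152,.015)])):
    print(n,proj('wrist',[fx(*a,z) for a in q],T).round(1).tolist())
def edges(r,a,b):
    l=cv2.GaussianBlur(g[r-1:r+2].mean(0)[None].astype(np.float32),(3,1),0)[0]; d=np.gradient(l); i=np.arange(a,b); k=[j for j in i if abs(d[j])>6 and abs(d[j])==abs(d[j-2:j+3]).max()]
    return [(int(j),int(d[j])) for j in k]
for r in (170,200,240,250,265,285,300,312): print(r,edges(r,215,420))
E
```

```text
t 20.2 TCP in fixture mm [40.2 -0.2 55. ] yaw-FY -3.1411 rp [-3.141e+00  1.000e-03] F [-15.6  -1.    6.6] open 0.0299 61.89423322677612
strip [[239.8, 134.9], [383.1, 135.1]]
tubebase [[278.0, 237.8], [344.7, 237.9]]
rim [[259.7, 311.0], [362.9, 311.1]]
170 [(223, -9), (238, -39), (241, 39), (379, -34), (382, 22), (397, 9)]
200 [(224, -11), (240, -32), (243, 28), (378, -27), (395, 8)]
240 [(227, -13), (242, -33), (245, 30), (274, -16), (345, 15), (376, -26), (393, 10)]
250 [(228, -13), (242, -25), (245, 27), (274, -19), (348, 15), (375, -27), (392, 8)]
265 [(228, -9), (243, -26), (246, 28), (270, -19), (352, 15), (374, -24), (377, 21), (391, 8)]
285 [(230, -13), (244, -25), (247, 27), (266, -22), (274, -18), (357, 33), (373, -23), (376, 21), (390, 9)]
300 [(230, -20), (245, -29), (248, 31), (262, -22), (268, -17), (361, 32), (372, -21), (375, 22), (389, 9)]
312 [(231, -17), (246, -34), (249, 32), (252, -18), (263, -19), (364, -8), (370, 23), (374, 26), (388, 8)]
```

The base mid is about 310 px and the strip mid about 310.5 px, so the tube is centred and square. The push is steady. I'll hold a little longer and hand in.

```bash
python3 -m handwheel '[{"tx":0,"ty":0,"tz":0,"ax":0,"ay":0,"az":0,"claw":255},{"tx":0,"ty":0,"tz":0,"ax":0,"ay":0,"az":0,"claw":255},{"tx":0,"ty":0,"tz":0,"ax":0,"ay":0,"az":0,"claw":255},{"tx":0,"ty":0,"tz":0,"ax":0,"ay":0,"az":0,"claw":255},{"tx":0,"ty":0,"tz":0,"ax":0,"ay":0,"az":0,"claw":255},{"tx":0,"ty":0,"tz":0,"ax":0,"ay":0,"az":0,"claw":255},{"tx":0,"ty":0,"tz":0,"ax":0,"ay":0,"az":0,"claw":255},{"tx":0,"ty":0,"tz":0,"ax":0,"ay":0,"az":0,"claw":255}]'
python3 -c 'from h import *; infx(); print(robot.sign_off())'
```

```text
t: 21.0
tcp_pos: [0.588, 0.0601, 0.055]
tcp_rot: [-3.141, 0.001, -2.857]
ft_force: [-15.0, -6.4, 7.1]
opening: 0.0292
finger_force: 61.9
t 21.0 TCP in fixture mm [40.2 -0.2 55. ] yaw-FY -3.1411 rp [-3.141e+00  1.000e-03] F [-16.2  -1.9   7.1] open 0.0292 61.89440846443176
the job is handed in; nothing more can be done
None
```

I handed the job in at 21 s, no verdict shown: the clamp is fully down, and the tube stands centred on the strip, held steady against the stop for about 2.4 s at roughly 10 mm of travel (about 10 N on the spring; the wrist read about 16 N, the rest probably friction on the strip).

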